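Clear the microscope bench

ROBOT

A 6-joint arm with a two-finger parallel gripper is mounted at the origin on the work surface. World frame = base frame: x ahead of the robot, y to its left, z up, the work surface at z = 0. Lengths are in m, angles in rad, forces in N, time in s.
With the tool pointing down it reaches from about 0.275 to 1 m from the base axis. Payload 8.4 kg.
Tool frame: the origin (TCP) lies on the centre line of the jaws, within the pads' length; the fingertips stand 17 mm ahead of it and the grasp point (between the pads) lies 2 mm behind it (bot.tcp_to_tips is the y of the fingertips in the tool frame, in m); y points along the fingers, z is the direction in which the jaws open and shut, and the axes are right-handed (so a half turn about y gives the same grasp; the last joint's range is limited). The gripper opens to 85 mm and grips with 20 to 120 N. Pads are 22 mm wide; open, the fingers measure 114 mm over their backs; the gripper's body (76 mm by 85 mm) begins 54 mm behind the grasp point. The pads swing forward as they close: fully open they stand 13 mm farther back than shut.
Start: joints at [1.264, 0.353, 1.633, -0, 1.155, -0.002], TCP at [0.188, 0.596, 0.248] pointing down, gripper open.
Joint ranges: [-2.63, 2.63], [-0.92, 2.1], [0.06, 2.66], [-1.3, 4.44], [0, 2.69], [-3.02, 3.02]. Speed limits (rad/s): [2.22, 2.22, 2.79, 3.14, 3.14, 3.14].

INTERFACE

Orientations are given as a unit quaternion [x, y, z, w].
In Python, from workcell import bot, hand, kinematics, get_obs, vision, hand_in gives the robot as it stands. The module is installed in compiled form; this text tells all that it offers. Calls block until the motion is done:
- bot.reach(position, orientation): joint-space move of the TCP to a pose.
- bot.servo_line(position, ori=None, velocity=0.15): straight line of the TCP; ori=None keeps the orientation; velocity is the mean speed in m/s.
- bot.goto_joints(angles): joint-space move.
- hand.move_gripper(opening, strength=None): finger opening in m; strength is the grip in N (None keeps the last); returns when the fingers have stopped.
- bot.dwell(seconds).
- kinematics.solve_ik(position, orientation): joint angles nearest the present ones, or None.
- get_obs(): the state.
- vision.read_camera(name): name is "side" or "top" or "wrist"; returns a dict with "frame" (400x640x3 uint8, red, green, blue), "intrinsics" (3x3 intrinsics, pixels), "view" (4x4, takes a point from world to camera coordinates). Camera axes: x right, y down, z forward; pixel columns grow to the right and rows downward; lengths in m; the calibration is good to about 2 mm. A picture is of the moment at which its call begins. There is no depth.
A pose or a line that the arm cannot do raises bot.IKError and nothing moves.
- hand_in(): hands the job in, once; it reports no verdict.
The state is a dict: "time_s": time; "joint_pos": joint angles; "joint_vel": joint speeds; "joint_efforts": joint torques, N m; "position": TCP position; "orientation": TCP orientation; "wrist_force": force on the tool from outside, world axes, zero at the start; "ft_torque": the same for the moment, N m; "gripper_width": finger opening in m.
Only numpy, scipy, OpenCV 4.12 (cv2) and the standard library are available. Lean on these libraries where they do the work, as an engineer would, in place of code of your own. Each camera call takes 0.05 s, during which the arm holds its last target. There are 200 camera calls.

TASK

Work at the microscope is over: clear the bench. Lay every tool that is out back in its own cut-out of the foam tray, flat and fully down, and stack the loose specimen boxes, lids up and in any order, squarely on the bottom box in the steel dish so that the column's sides are flush. Leave everything else on the bench where it stands.

Things in the scene. Friction and masses are not known exactly. Their poses are not given: they have to be found in the camera images.
- caliper: steel slide caliper, shut. Origin: on its underside, mid-beam, under the middle of the black slider housing (60 mm along x, 26 wide, 14 thick; grip here). Beam 12 mm wide, 6 mm thick, along x from -60 to +90 mm; long jaws (6 mm thick) at x -60 to -34 reach to y = -46 mm, short jaws at x -54 to -34 reach to y = +22 mm. z up. 0.12 kg. Starts flat on the bench, this side down. May be absent (None).
- spanner: steel combination spanner. Origin: on its underside, in the middle of the shank (12 mm wide along y, 8 mm thick; grip it here). Closed ring end (24 mm across, 9 mm thick) at x -75 to -51, open-jawed head (34 mm wide) at x +45 to +78 mm. z up. 0.11 kg. Starts flat on the bench, this side down. May be absent (None).
- scraper: blade scraper. Origin: on its underside, in the front half of the grey plastic handle (handle x -62 to +28 mm, 20 mm wide along y, 14 mm thick; grip it here). Aluminium neck, 12 mm wide, to x = 66; cross-head with the blade, 44 mm wide, x +64 to +92 mm, 2 to 9 mm above the underside. z up. 0.09 kg. Starts flat on the bench, this side down. May be absent (None).
- scissors: steel dissecting scissors, shut and rigid. Origin: on its underside, by the pivot (here 16 mm wide along y, 7 mm thick, x -16 to +42 mm; grip it here). Blade tips at x = +80 mm, 8 mm wide; two finger rings side by side at x -72 to -44 mm, 62 mm wide over both. z up. 0.08 kg. Starts flat on the bench, this side down. May be absent (None).
- tray: fixed aluminium tray, 216 (x) x 272 mm, with dark foam, top 22 mm above the bench, and 4 cut-outs 10 mm deep to a yellow floor. Each is its tool's outline plus 3 mm all round: one pose only, underside down. A finger trough as deep as the cut-outs crosses them (x -19 to 19, y -118 to 118 mm). Origin: under the tray's middle, on the bench; x along the cut-outs, away from the robot; z up.
- pocket_caliper (a point): a point on the floor of the cut-out for the caliper, 12 mm above the tray's own underside, in the middle of the finger trough (tray x = 0, y = -74 mm): the origin of the caliper comes here. Same axes as the tray. The caliper lies along tray +x (jaws at the robot's side).
- pocket_spanner (a point): a point on the floor of the cut-out for the spanner, 12 mm above the tray's own underside, in the middle of the finger trough (tray x = 0, y = -24 mm): the origin of the spanner comes here. Same axes as the tray. The spanner lies along tray +x (open head away from the robot).
- pocket_scraper (a point): a point on the floor of the cut-out for the scraper, 12 mm above the tray's own underside, in the middle of the finger trough (tray x = 0, y = 24 mm): the origin of the scraper comes here. Same axes as the tray. The scraper lies along tray -x (blade at the robot's side).
- pocket_scissors (a point): a point on the floor of the cut-out for the scissors, 12 mm above the tray's own underside, in the middle of the finger trough (tray x = 0, y = 80 mm): the origin of the scissors comes here. Same axes as the tray. The scissors lie along tray -x (tips at the robot's side, rings away).
- box_low: closed plastic specimen box, grey with a white lid, 84 mm long (x), 56 mm wide (y), 22 mm high, top and bottom flat. Origin: centre of its underside, z up. 0.09 kg. Starts on the bench the right way up. May be absent (None).
- box_mid: closed plastic specimen box, grey with a white lid, 84 mm long (x), 56 mm wide (y), 28 mm high, top and bottom flat. Origin: centre of its underside, z up. 0.12 kg. Starts on the bench the right way up. May be absent (None).
- box_tall: closed plastic specimen box, grey with a white lid, 84 mm long (x), 56 mm wide (y), 34 mm high, top and bottom flat. Origin: centre of its underside, z up. 0.15 kg. Starts on the bench the right way up. May be absent (None).
- box_deep: closed plastic specimen box, grey with a white lid, 84 mm long (x), 56 mm wide (y), 40 mm high, top and bottom flat. Origin: centre of its underside, z up. 0.18 kg. Starts on the bench the right way up. May be absent (None).
- column_foot: the bottom box of the column: same make and plan (84 x 56 mm) as the loose boxes, 30 mm high, fixed in a flat steel dish (108 x 80 mm, floor 3 mm) on the bench. Origin: on the bench under its middle; x along its length, z up.
- column_top (a point): middle of the top of the bottom box of the column, 33 mm above the bench; axes of column_foot
- petri: covered glass dish, 64 mm across, 16 mm high, loose, not part of the job; origin: centre of its underside
- petri2: covered glass dish, 64 mm across, 16 mm high, loose, not part of the job; origin: centre of its underside
- jar: amber jar, 48 mm across, 62 mm high, loose, not part of the job; origin: centre of its underside
- wash_bottle: white bottle, 60 mm across, 150 mm high, loose, not part of the job; origin: centre of its underside
- stage_disc: flat microscope stage disc, 95 mm across, 6 mm thick, loose, not part of the job; origin: centre of its underside
- vial: small vial, 28 mm across, 50 mm high, loose, not part of the job; origin: centre of its underside
- jar2: glass jar, 56 mm across, 75 mm high, loose, not part of the job; origin: centre of its underside

How it is judged:
At the end, for the whole second after the job is handed in: each tool present lies in its own cut-out (origin within 7 mm of its point on the pocket floor, in line within 0.08 rad, tilt under 0.06 rad); each box present stands in one column on the bottom box (centre within 8 mm, sides parallel within 0.12 rad, upright within 0.06 rad); all at rest (distance between caliper and pocket_caliper below 0.007 m and angle between the x axis of each of caliper, spanner, scraper, scissors and the x axis of tray, either way round below 0.08 rad and angle between each of caliper, spanner, scraper, scissors, box_low, box_mid, box_tall, box_deep's own z axis and vertical below 0.06 rad and linear speed of each of caliper, spanner, scraper, scissors, box_low, box_mid, box_tall, box_deep below 0.02 m/s and distance between spanner and pocket_spanner below 0.007 m and distance between scraper and pocket_scraper below 0.007 m and distance between scissors and pocket_scissors below 0.007 m and horizontal distance between each of box_low, box_mid, box_tall, box_deep and column_top below 0.008 m and angle between the x axis of each of box_low, box_mid, box_tall, box_deep and the x axis of column_foot, either way round below 0.12 rad and z of each of box_low, box_mid, box_tall, box_deep in the frame of column_top above -0.003 m); the robot touches nothing.
It fails at once if a dish, jar, bottle or disc that is not part of the job is shoved more than 6 cm or knocked over (distance of any of petri, petri2, jar, wash_bottle, stage_disc, vial, jar2 from where it was at the start of the episode above 0.06 m or angle between any of petri, petri2, jar, wash_bottle, stage_disc, vial, jar2's own z axis and vertical above 0.6 rad).
Of caliper, spanner, scraper, scissors only 3 to 4 are there at a start; the rules pass over those that are not, and their reading is None.
Of box_low, box_mid, box_tall, box_deep only 3 to 4 are there at a start; the rules pass over those that are not, and their reading is None.
At some moment in a run one of caliper, spanner, scraper, scissors, box_low, box_mid, box_tall, box_deep may be knocked a few centimetres aside while the robot is not near it.
Once in a run the grip may slacken for a moment while it holds something.
It also fails if it takes over 210 s, if anything falls off the work surface, if the arm or the gripper's body presses on something with over 40 N, if the wrist force passes 120 N, or if a joint passes its speed limit or range.

## Working session

There is one attempt and no reset: what is moved stays moved. The work goes in short steps, each a Python script; the robot and the scene stay as the last script left them, time stands still between calls to the robot, and variables do not carry over. Pictures are saved under pics/ and viewed, about 12 in all and at most 16, crops included, and the job is handed in when it is done.

```bash
mkdir -p pics; python3 - <<'E'
from workcell import bot, hand, kinematics, get_obs, vision
import cv2, numpy as np
o=get_obs(); print(o['time_s'],o['position'],o['orientation'],o['gripper_width'],bot.tcp_to_tips)
for n in ['top','side']:
    d=vision.read_camera(n); cv2.imwrite(f'pics/{n}0.png',d['frame'][:,:,::-1])
    np.savez(f'pics/{n}0.npz',**d); print(n,d['intrinsics'].round(1).tolist(),d['view'].round(3).tolist())
E
```

```text
0.0 [0.18743994 0.59576486 0.2475636 ] [ 0.69938554 -0.10740212  0.10727848 -0.69843824] 0.08551291487510096 0.017
top [[449.7, 0.0, 307.8], [0.0, 449.7, 190.5], [0.0, 0.0, 1.0]] [[-0.004, -1.0, -0.016, 0.055], [-0.981, 0.007, -0.194, 0.585], [0.194, 0.015, -0.981, 1.126], [0.0, 0.0, 0.0, 1.0]]
side [[473.3, 0.0, 321.0], [0.0, 473.3, 197.2], [0.0, 0.0, 1.0]] [[0.838, -0.546, -0.009, -0.464], [-0.39, -0.587, -0.71, 0.281], [0.382, 0.598, -0.704, 1.097], [0.0, 0.0, 0.0, 1.0]]
```

View pics/top0.png

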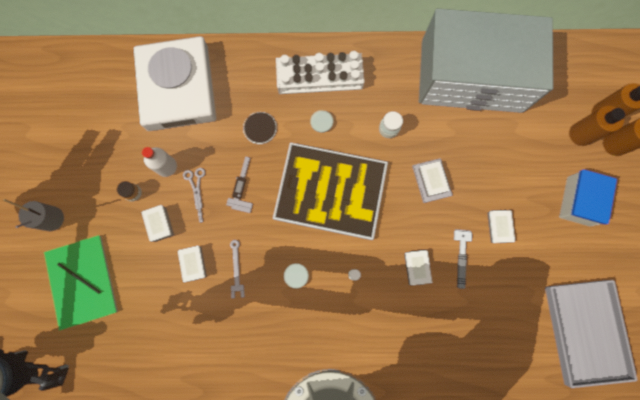

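View pics/side0.png

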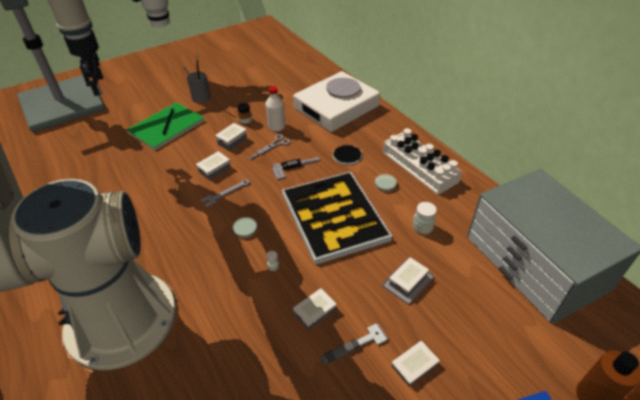

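Top view: tray at about (331,190) px and the dish with the foot box at (433,180). Loose boxes are at (157,223), (191,264), (418,267) and (502,226). The caliper is at (240,187), spanner (236,268), scraper (462,258) and scissors (197,195), so all 8 items are present. The side view agrees.

```bash
cat > lib.py <<'E'
from workcell import bot, hand, kinematics, get_obs, vision
import cv2, numpy as np
from scipy.spatial.transform import Rotation as Ro
def quat(a):  # tool down, jaws opening along world direction a
    c,s=np.cos(a),np.sin(a)
    return Ro.from_matrix(np.array([[s,0,c],[-c,0,s],[0,-1,0]])).as_quat()
def ray(d,px,z):
    px=np.atleast_2d(np.asarray(px,float)); V=d['view']; R,t=V[:3,:3],V[:3,3]
    C=-R.T@t; D=np.c_[px,np.ones(len(px))]@np.linalg.inv(d['intrinsics']).T@R
    return (C+D*((z-C[2])/D[:,2])[:,None])[:,:2]
def proj(d,p):
    p=np.atleast_2d(p)@d['view'][:3,:3].T+d['view'][:3,3]; q=p@d['intrinsics'].T; return q[:,:2]/q[:,2:]
def shot(name,fn=None):
    d=vision.read_camera(name)
    if fn: cv2.imwrite(f'pics/{fn}.png',d['frame'][:,:,::-1]); np.savez(f'pics/{fn}.npz',**d)
    return d
def load(fn): return dict(np.load(f'pics/{fn}.npz'))
E
python3 - <<'E'
from lib import *
d=load('top0')
for n,p,z in [('tray',(331,190),.022),('foot',(433,180),.033),('b1',(157,223),.03),('b2',(191,264),.03),('b3',(418,267),.03),('b4',(502,226),.03),('cal',(240,187),.01),('span',(236,268),.005),('scr',(462,258),.01),('sci',(197,195),.005)]:
    print(n,ray(d,p,z).round(3)[0])
t=get_obs()['time_s']
bot.reach([0.47,0.05,0.42],quat(1.57)); o=get_obs(); print(o['time_s']-t,o['joint_pos'].round(2) if hasattr(o['joint_pos'],'round') else o['joint_pos'])
w=shot('wrist','w0'); print(w['view'].round(3).tolist(),w['intrinsics'].round(0).tolist())
print(proj(w,[0.47,0.05,0]))
E
```

```text
tray [ 0.593 -0.01 ]
foot [ 0.616 -0.284]
b1 [0.505 0.455]
b2 [0.396 0.359]
b3 [ 0.386 -0.233]
b4 [ 0.491 -0.459]
cal [0.605 0.239]
span [0.386 0.245]
scr [ 0.409 -0.355]
sci [0.585 0.358]
2.275 [ 0.1  -0.02  1.71  0.    1.45 -1.47]
[[0.001, 1.0, 0.0, -0.05], [0.956, -0.001, 0.293, -0.537], [0.293, 0.0, -0.956, 0.405], [0.0, 0.0, 0.0, 1.0]] [[279.0, 0.0, 319.0], [0.0, 279.0, 195.0], [0.0, 0.0, 1.0]]
[[319.05439904 150.01976062]]
```

View pics/w0.png

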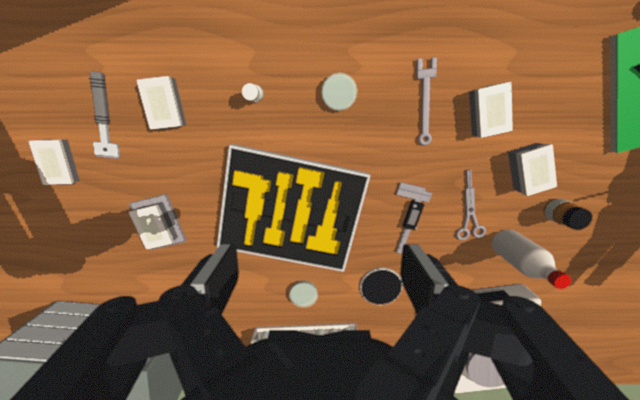

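Wide wrist view: everything is visible, with the tray at about (293,208), foot (157,222), and the fingers at the bottom. Next I'll take close shots of the tray, foot and the right-hand items to set up the segmentation.

```bash
python3 - <<'E'
from lib import *
for fn,p in [('tray1',(.635,-.01,.25)),('foot1',(.616,-.284,.2)),('b4_1',(.491,-.459,.2)),('scr1',(.409,-.355,.2)),('b3_1',(.386,-.233,.2))]:
    bot.reach(p,quat(1.57)); shot('wrist',fn)
print(get_obs()['time_s'],get_obs()['joint_pos'])
ims=[cv2.imread(f'pics/{f}.png')[:300] for f in ['tray1','foot1','b4_1','scr1']]
m=np.vstack([np.hstack(ims[:2]),np.hstack(ims[2:])]); cv2.imwrite('pics/m1.png',cv2.resize(m,(800,375),interpolation=cv2.INTER_AREA))
E
```

```text
6.75 [-5.46178156e-01  1.40440440e-01  2.03868490e+00 -1.92174794e-04
  9.61101891e-01 -2.11660806e+00]
```

View pics/m1.png

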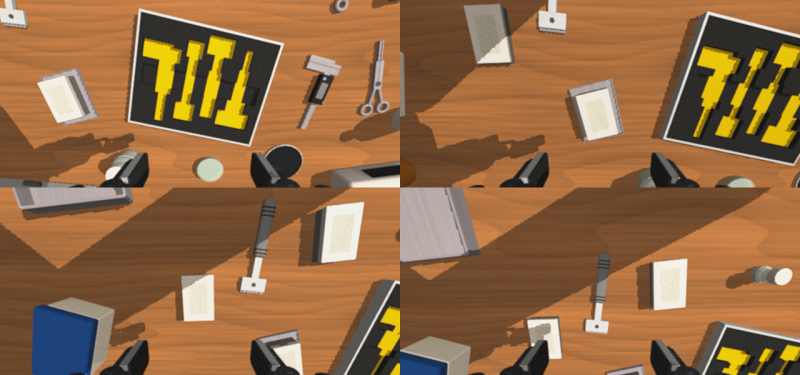

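```bash
cat >> lib.py <<'E'
def mask(d):   # neutral (non-wood) pixels: chroma relative to brightness
    f=cv2.GaussianBlur(d['frame'],(3,3),0).astype(float); r,b=f[...,0],f[...,2]
    return ((r-b)<0.34*r+6).astype(np.uint8)
def blob(d,px,m=None,amin=150):
    m=mask(d) if m is None else m
    m=cv2.morphologyEx(m,cv2.MORPH_OPEN,np.ones((3,3),np.uint8))
    cs=[c for c in cv2.findContours(m,cv2.RETR_EXTERNAL,cv2.CHAIN_APPROX_NONE)[0] if cv2.contourArea(c)>amin]
    return max(cs,key=lambda c:cv2.pointPolygonTest(c,(float(px[0]),float(px[1])),True))[:,0,:].astype(float)
def rect(d,c,z):   # min-area rectangle on plane z: centre, long-axis yaw, (long, short)
    P=ray(d,c,z); (cx,cy),(w,h),an=cv2.minAreaRect((P*1e4).astype(np.float32).reshape(-1,1,2))
    an=np.radians(an)+(0 if w>=h else np.pi/2)
    return np.array([cx,cy])/1e4,(an+np.pi/2)%np.pi-np.pi/2,np.array([max(w,h),min(w,h)])/1e4
E
python3 - <<'E'
from lib import *
d=load('tray1'); m=mask(d)
f=d['frame'].astype(float)
y=((f[...,0]-f[...,2])>0.34*f[...,0]+6)&(f[...,1]>0.72*f[...,0])
mm=(m|y.astype(np.uint8)); mm=cv2.morphologyEx(mm,cv2.MORPH_CLOSE,np.ones((3,3),np.uint8))
c=blob(d,proj(d,[.593,-.01,.02])[0],mm)
for z in(.018,.022,.024): print('tray',z,rect(d,c,z))
print('ratios')
for fn,pts in {'foot1':[(100,30),(560,100),(130,30),(175,80),(300,200),(315,180)],'scr1':[(520,540-300),(325,190)],'b4_1':[(300,465-300),(320,180),(420,80)]}.items():
    g=load(fn)['frame']
    for p in pts: r=g[p[1],p[0]].astype(float); print(fn,p,r,round((r[0]-r[2])/r[0],2))
w=(np.hstack([mask(load(f))[:300] for f in ['foot1','b4_1']])*255)
a=cv2.cvtColor(np.vstack([w,np.hstack([mm[:300],mask(load('b3_1'))[:300]])*255]),cv2.COLOR_GRAY2BGR)
cv2.imwrite('pics/m2.png',cv2.resize(a,(800,375),interpolation=cv2.INTER_AREA))
E
```

```text
tray 0.018 (array([ 0.59237871, -0.00821765]), np.float64(1.3565924213654252), array([0.27634719, 0.21975913]))
tray 0.022 (array([ 0.59201865, -0.00824088]), np.float64(1.3565925545234796), array([0.27325232, 0.21729802]))
tray 0.024 (array([ 0.59183867, -0.0082525 ]), np.float64(1.3565925545234796), array([0.27170486, 0.21606743]))
ratios
foot1 (100, 30) [109.  72.  47.] 0.57
foot1 (560, 100) [214. 170.  20.] 0.91
foot1 (130, 30) [140. 134. 117.] 0.16
foot1 (175, 80) [148. 136. 125.] 0.16
foot1 (300, 200) [239. 231. 219.] 0.08
foot1 (315, 180) [226. 219. 193.] 0.15
scr1 (520, 240) [44. 44. 41.] 0.07
scr1 (325, 190) [175. 110.  63.] 0.64
b4_1 (300, 165) [243. 238. 228.] 0.06
b4_1 (320, 180) [233. 227. 204.] 0.12
b4_1 (420, 80) [90. 87. 84.] 0.07
```

View pics/m2.png

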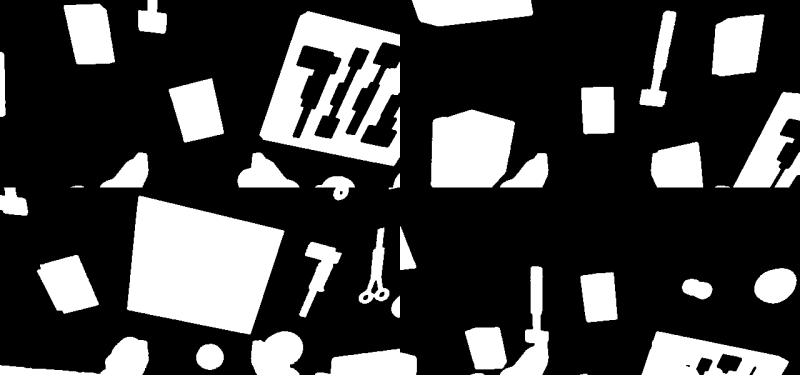

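Masks are clean: tray centre (0.592, −0.008), yaw −0.214, size 273×217 mm, which matches the stated size. Now the look/pick/place routines, with the scraper as pilot.

```bash
cat >> lib.py <<'E'
TRAY=np.array([.592,-.0082]); TYAW=-.2142; DZ=.019; ZH=.16
POCK=dict(caliper=(-.074,0),spanner=(-.024,0),scraper=(.024,np.pi),scissors=(.080,np.pi))
TW=dict(caliper=.026,spanner=.012,scraper=.020,scissors=.016)
MID=dict(spanner=.0015,scraper=.015,scissors=.004); ZT=dict(spanner=.006,scraper=.008,scissors=.005,caliper=.014)
def rot(a): return np.array([[np.cos(a),-np.sin(a)],[np.sin(a),np.cos(a)]])
def target(n): y,da=POCK[n]; return TRAY+rot(TYAW)@[0,y], TYAW+da
def over(xy,z=.2,fn=None):     # wrist camera straight above xy
    bot.reach([xy[0]+.075,xy[1],z],quat(np.pi/2)); return shot('wrist',fn)
def black_rect(d,c,z):         # caliper housing: dark part inside the contour
    g=d['frame'].max(2); m=np.zeros(g.shape,np.uint8); cv2.fillPoly(m,[c.astype(int)],1)
    k=cv2.morphologyEx(((g<95)&(m>0)).astype(np.uint8),cv2.MORPH_CLOSE,np.ones((9,9),np.uint8))
    k=cv2.morphologyEx(k,cv2.MORPH_OPEN,np.ones((5,5),np.uint8))
    cc=max(cv2.findContours(k,cv2.RETR_EXTERNAL,cv2.CHAIN_APPROX_NONE)[0],key=cv2.contourArea)
    return rect(d,cc[:,0,:].astype(float),z)
def tool_pose(d,n,xy):
    c=blob(d,proj(d,[*xy,ZT[n]])[0]); m=np.zeros(d['frame'].shape[:2],np.uint8); cv2.fillPoly(m,[c.astype(int)],1)
    P=ray(d,np.argwhere(m)[:,::-1],ZT[n]); o=P.mean(0); w,v=np.linalg.eigh(np.cov((P-o).T))
    ax=v[:,1]; u=(P-o)@ax
    if n=='caliper':
        o2,yaw,s=black_rect(d,c,.014); ax=np.array([np.cos(yaw),np.sin(yaw)])
        if (P.mean(0)-o2)@ax>0: yaw+=np.pi   # jaws (most area) at -x
        return o2,yaw,s
    t=(P-o)@[-ax[1],ax[0]]; mid=(u.max()+u.min())/2
    wide=lambda q:np.ptp(t[q]); s=np.sign(wide(u>mid+.045)-wide(u<mid-.045))*(-1 if n=='scissors' else 1)
    yaw=np.arctan2(*(s*ax)[::-1]); return o+ax*(mid-s*MID[n]),yaw,np.array([np.ptp(u),np.ptp(t)])
def locate_tool(n,xy):
    for i in range(2):
        d=over(xy,fn=f'{n}_l{i}'); p,yaw,s=tool_pose(d,n,xy); e=np.hypot(*(p-xy)); xy=p
        print(n,p.round(4),round(yaw,3),s.round(4))
        if e<.015: break
    return p,yaw
def wrap(a): return (a+np.pi)%(2*np.pi)-np.pi
def angles(xy,yaw,txy,tyaw,box=False):   # jaw directions for grasp and place, last joint well inside
    j=lambda p,a:abs(np.arctan2(p[1],p[0])-a); best=None
    for k in range(-3,4):
        ag=yaw+np.pi/2+k*np.pi
        for m in np.arange(-2,2.1,.5 if box else 1):
            ap=ag+tyaw-yaw+2*np.pi*m; c=max(j(xy,ag),j(txy,ap))
            if best is None or c<best[0]: best=(c,ag,ap)
    return best[1:]
def down(xy,z0,z1,a,fmax,step=.004):    # guarded descent, returns z reached
    f0=get_obs()['wrist_force'][2]; z=z0
    while z>z1+1e-6:
        z=max(z1,z-step); bot.servo_line([*xy,z],quat(a),.1)
        if abs(get_obs()['wrist_force'][2]-f0)>fmax: break
    return z
def pick(xy,a,w,extra):
    hand.move_gripper(min(.085,w+extra)); bot.reach([*xy,.1],quat(a))
    bot.servo_line([*xy,DZ+.008],quat(a),.15); z=down(xy,DZ+.008,DZ,a,10)
    hand.move_gripper(max(0,w-.01),60); g=get_obs()['gripper_width']
    bot.servo_line([*xy,ZH],quat(a),.2); g2=get_obs()['gripper_width']
    print('picked z',round(z,4),'width',round(g,4),round(g2,4)); return g2
def place_tool(n,a):
    t,_=target(n); bot.reach([*t,ZH],quat(a)); print('carry width',round(get_obs()['gripper_width'],4))
    bot.servo_line([*t,DZ+.026],quat(a),.15); z=down(t,DZ+.026,DZ+.0125,a,12,.0035)
    print('placed at',round(z-DZ,4),'F',get_obs()['wrist_force'].round(1)); return z
def release(n,a,z):
    t,_=target(n); hand.move_gripper(TW[n]+.014); bot.servo_line([*t,.13],quat(a),.2); print('t',get_obs()['time_s'])
def do_tool(n,xy):
    p,yaw=locate_tool(n,np.array(xy)); t,ty=target(n); ag,ap=angles(p,yaw,t,ty)
    pick(p,ag,TW[n],.026); z=place_tool(n,ap)
    if z-DZ<.015: release(n,ap,z); return True
    print('NOT SEATED, still held'); return False
E
python3 - <<'E'
from lib import *
do_tool('scraper',(.409,-.355)); over(TRAY,.25,'tray2')
i=cv2.imread('pics/scraper_l0.png'); j=cv2.imread('pics/tray2.png'); cv2.imwrite('pics/m3.png',np.vstack([i[:250],j[:330]]))
E
```

```text
scraper [ 0.3912 -0.3524] -0.111 [0.1542 0.0456]
scraper [ 0.391  -0.3524] -0.11 [0.1536 0.0456]
picked z 0.019 width 0.0184 0.018
carry width 0.0186
placed at 0.0125 F [ 0.4 -0.4 -1.5]
t 18.0833
```

View pics/m3.png

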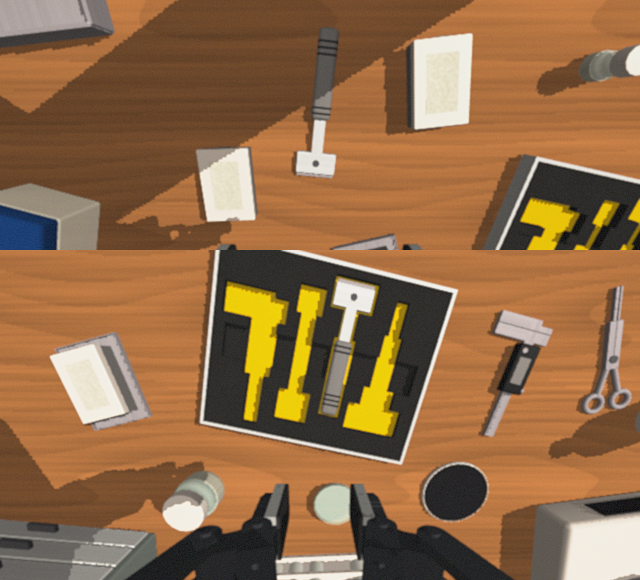

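Scraper is seated flat in its cut-out (tray2). Doing the caliper and spanner next, then locating the scissors while watching the nearby bottle.

```bash
python3 - <<'E'
from lib import *
if do_tool('caliper',(.605,.239)) and do_tool('spanner',(.386,.245)):
    p,y=locate_tool('scissors',np.array((.585,.358))); t,ty=target('scissors'); ag,ap=angles(p,y,t,ty); print(ag,ap)
    i=cv2.imread('pics/scissors_l0.png'); cv2.imwrite('pics/m4.png',i[:300])
E
```

```text
caliper [0.5878 0.2466] 2.901 [0.0285 0.0241]
caliper [0.5868 0.2469] 2.916 [0.0271 0.0239]
picked z 0.019 width 0.0239 0.0243
carry width 0.0242
placed at 0.019 F [-11.    1.5  34.7]
NOT SEATED, still held
```

The housing rectangle came out as 27×24 mm instead of 60×26, so the caliper pose was wrong and I tried to seat it turned round. Lifting it clear and looking at the crop.

```bash
python3 - <<'E'
from lib import *
o=get_obs(); bot.servo_line([*o['position'][:2],.16],None,.15)
d=shot('wrist','cal_held'); i=load('caliper_l1')['frame'][:,:,::-1]
q=proj(load('caliper_l1'),[.5868,.2469,.014])[0].astype(int); print(q,get_obs()['time_s'])
x,y=q; a=cv2.resize(i[max(0,y-90):y+90,x-100:x+100],None,fx=3,fy=3,interpolation=cv2.INTER_CUBIC)
b=d['frame'][:,:,::-1]; b=cv2.resize(b[:, 150:490],None,fx=.6,fy=.6)
H=max(a.shape[0],b.shape[0]); pad=lambda k:cv2.copyMakeBorder(k,0,H-k.shape[0],0,0,cv2.BORDER_CONSTANT)
m=np.hstack([pad(a),pad(b)]); print(m.shape); s=min(1,800/m.shape[1],600/H); cv2.imwrite('pics/m5.png',cv2.resize(m,None,fx=s,fy=s))
E
```

```text
[320 108] 27.975
(540, 804, 3)
```

View pics/m5.png

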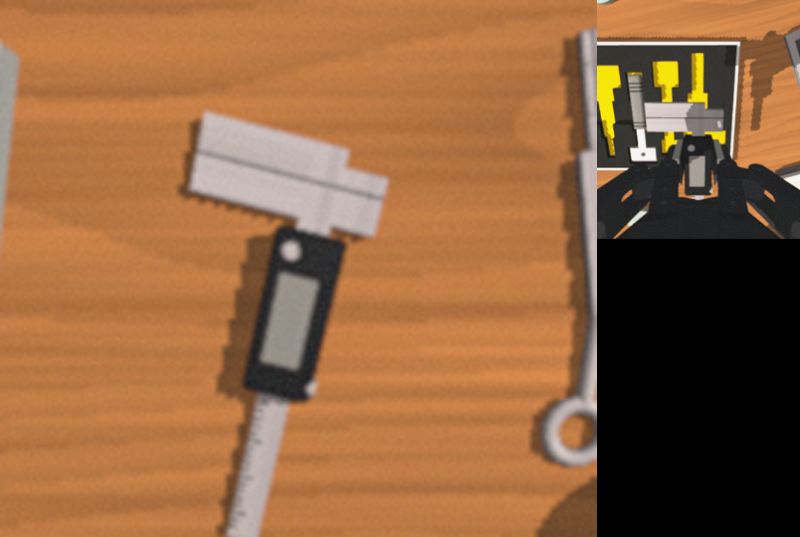

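The crop shows the caliper's jaws toward the robot, with the display splitting the black mask. I'll set it back down where it was, fix the housing fit to use all the dark pixels, and redo it.

```bash
python3 - <<'E'
s=open('lib.py').read()
a=s.index("    k=cv2.morphologyEx(((g<95)"); b=s.index("def tool_pose")
s=s[:a]+'''    k=cv2.morphologyEx(((g<80)&(m>0)).astype(np.uint8),cv2.MORPH_OPEN,np.ones((3,3),np.uint8))
    return rect(d,np.argwhere(k)[:,::-1].astype(float),z)
'''+s[b:]
open('lib.py','w').write(s)
E
python3 - <<'E'
from lib import *
d=load('caliper_l1'); print(tool_pose(d,'caliper',(.5868,.2469)))
ag=2.916+np.pi/2; p=[.5868,.2469]
bot.reach([*p,.16],quat(ag)); bot.servo_line([*p,DZ+.008],quat(ag),.15); z=down(p,DZ+.008,DZ+.001,ag,10,.0035); print(z)
hand.move_gripper(.05); bot.servo_line([*p,.16],quat(ag),.2)
p,yaw=locate_tool('caliper',np.array(p))
E
```

```text
(array([0.60241309, 0.2431239 ]), np.float64(-0.2346836142121802), array([0.0586356 , 0.02409686]))
0.02
caliper [0.5714 0.2495] 2.917 [0.0587 0.0243]
caliper [0.5712 0.2494] 2.91 [0.0588 0.0242]
```

```bash
python3 - <<'E'
from lib import *
if do_tool('caliper',(.5712,.2494)) and do_tool('spanner',(.386,.245)):
    p,y=locate_tool('scissors',np.array((.585,.358))); t,ty=target('scissors'); ag,ap=angles(p,y,t,ty); print(ag,ap)
    i=cv2.imread('pics/scissors_l0.png'); cv2.imwrite('pics/m4.png',i[:300])
E
```

```text
caliper [0.5714 0.2495] 2.914 [0.0583 0.0241]
picked z 0.019 width 0.0246 0.0242
carry width 0.0246
placed at 0.0125 F [ 0.1 -0.  -1.7]
t 43.6667
spanner [0.3849 0.2459] -3.056 [0.1524 0.0346]
picked z 0.019 width 0.0098 0.0096
carry width 0.0094
placed at 0.0125 F [ 0.9  0.4 -0.4]
t 54.4333
scissors [0.5865 0.36  ] -2.953 [0.1517 0.0616]
1.7591983472072878 1.3565963267948966
```

View pics/m4.png

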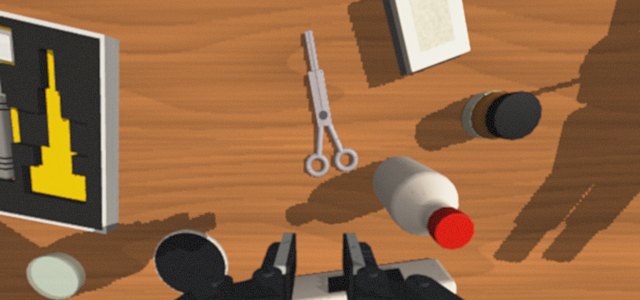

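Scissors lie free at about (323,115) px and the bottle base is roughly 90 mm off, so there's room to grip. Placing the scissors, then measuring the foot and all the boxes from directly above.

```bash
cat >> lib.py <<'E'
def lid(d,xy,z=.03):
    c=blob(d,proj(d,[*xy,z])[0]); p,yaw,s=rect(d,c,z)
    C=(-d['view'][:3,:3].T@d['view'][:3,3]); return p,yaw,s,C[2]-(C[2]-z)*.056/s[1],C[2]-(C[2]-z)*.084/s[0]
def locate_box(n,xy,z=.03):
    for i in range(3):
        d=over(xy,.15,f'{n}_l{i}'); p,yaw,s,h1,h2=lid(d,xy,z); e=np.hypot(*(p-xy)); xy=p
        if e<.008: break
    print(n,p.round(4),round(yaw,3),s.round(4),'h',round(h1,4),round(h2,4)); return p,yaw,(h1+h2)/2
E
python3 - <<'E'
from lib import *
if do_tool('scissors',(.5865,.36)):
    for n,xy in dict(b1=(.505,.455),b2=(.396,.359)).items(): locate_box(n,np.array(xy))
    over(TRAY,.25,'tray3')
    for n,xy in dict(b3=(.386,-.233),b4=(.491,-.459)).items(): locate_box(n,np.array(xy))
    d=over((.616,-.284),.2,'foot2'); c=blob(d,proj(d,[.616,-.284,.03])[0]); print('dish',rect(d,c,.005))
    g=d['frame'].min(2); m=np.zeros(g.shape,np.uint8); cv2.fillPoly(m,[c.astype(int)],1)
    T=cv2.threshold(g[m>0].reshape(-1,1),0,255,cv2.THRESH_OTSU)[0]; k=((g>T)&(m>0)).astype(np.uint8)
    k=cv2.morphologyEx(k,cv2.MORPH_CLOSE,np.ones((5,5),np.uint8))
    print('lid',T,rect(d,blob(d,proj(d,[.616,-.284,.03])[0],k),.033))
    print(get_obs()['time_s'])
    cv2.imwrite('pics/m6.png',np.vstack([cv2.imread('pics/tray3.png')[:300],cv2.imread('pics/foot2.png')[:240]]))
E
```

```text
scissors [0.5863 0.3601] -2.952 [0.1514 0.0614]
picked z 0.019 width 0.0136 0.0136
carry width 0.0134
placed at 0.0125 F [ 0.4  0.  -1. ]
t 64.3667
b1 [0.5023 0.4565] 0.337 [0.0876 0.0591] h 0.043 0.0401
b2 [0.3958 0.3989] 0.208 [0.0854 0.0578] h 0.0376 0.0341
b3 [ 0.3836 -0.2342] 0.106 [0.084  0.0564] h 0.0316 0.03
b4 [ 0.4906 -0.4613] 0.03 [0.0822 0.0546] h 0.0237 0.0245
dish (array([ 0.6203439 , -0.28799211]), np.float64(0.24230751204377765), array([0.1086379 , 0.08165945]))
lid 171.0 (array([ 0.61738379, -0.28746543]), np.float64(0.23987263379338875), array([0.08900253, 0.06325163]))
71.85
```

View pics/m6.png

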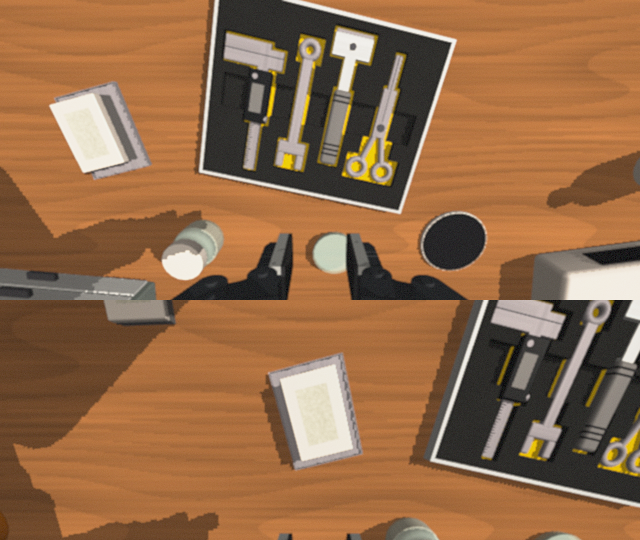

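All four tools are seated. Box heights read clearly as b1=40, b2=34, b3=28 and b4=22; b2 lies about 4 cm from where the first rough estimate put it. The foot lid mask came out oversize (89×63), so I'll re-measure it with the camera centred and a higher threshold, then stack the first box.

```bash
cat >> lib.py <<'E'
def foot(T=200):
    xy=np.array([.619,-.288]); d=over(xy,.15,'foot3'); c=blob(d,proj(d,[*xy,.03])[0]); print('dish',rect(d,c,.005))
    m=np.zeros(d['frame'].shape[:2],np.uint8); cv2.fillPoly(m,[c.astype(int)],1)
    for T in (190,205,215):
        k=((d['frame'][...,0]>T)&(m>0)).astype(np.uint8)
        cc=blob(d,proj(d,[*xy,.033])[0],cv2.morphologyEx(k,cv2.MORPH_OPEN,np.ones((5,5),np.uint8))); print('lid',T,rect(d,cc,.033))
E
python3 -c "
from lib import *
foot()"
```

```text
dish (array([ 0.62031914, -0.2878936 ]), np.float64(0.240999800080008), array([0.10864138, 0.08146415]))
lid 190 (array([ 0.61991631, -0.28695601]), np.float64(0.23949832650217817), array([0.08362504, 0.05563696]))
lid 205 (array([ 0.61994014, -0.2871134 ]), np.float64(0.23881793877793323), array([0.08313376, 0.05499515]))
lid 215 (array([ 0.62000078, -0.28711157]), np.float64(0.24072616027800242), array([0.08228289, 0.05491177]))
```

Foot: (0.620, −0.287), yaw 0.240, lid now 83.6×55.6 mm, and the dish centre agrees. Stacking tallest first.

```bash
cat >> lib.py <<'E'
FOOT=np.array([.620,-.2872]); FYAW=.240; ZC=.26
def do_box(n,xy,h,top):
    p,yaw,hm=locate_box(n,np.array(xy),h)
    if abs(hm-h)>.0035: print('height?',hm); return False
    ag,ap=angles(p,yaw,FOOT,FYAW,True)
    hand.move_gripper(.082); bot.reach([*p,.12],quat(ag)); bot.servo_line([*p,DZ+.008],quat(ag),.2); down(p,DZ+.008,DZ,ag,10)
    hand.move_gripper(.045,60); g=get_obs()['gripper_width']; bot.servo_line([*p,ZC],quat(ag),.25)
    bot.reach([*FOOT,ZC],quat(ap)); print('widths',round(g,4),round(get_obs()['gripper_width'],4))
    z0=top+DZ+.008; bot.servo_line([*FOOT,z0],quat(ap),.2); z=down(FOOT,z0,top+DZ+.0005,ap,6,.0025)
    print('z above',round(z-DZ-top,4),'F',get_obs()['wrist_force'].round(1))
    if z-DZ-top>.004: print('EARLY CONTACT, held'); return False
    hand.move_gripper(.075); bot.servo_line([*FOOT,ZC],quat(ap),.25); print('t',get_obs()['time_s']); return True
def check_top(z,fn):   # top lid of the column, camera straight above
    d=over(FOOT,z+.1,fn); k=(d['frame'][...,0]>200).astype(np.uint8)
    print('column lid',rect(d,blob(d,proj(d,[*FOOT,z])[0],cv2.morphologyEx(k,cv2.MORPH_OPEN,np.ones((5,5),np.uint8))),z))
E
python3 - <<'E'
from lib import *
if do_box('b1',(.5023,.4565),.040,.033):
    check_top(.073,'col1')
    if do_box('b2',(.3958,.3989),.034,.073): check_top(.107,'col2')
E
```

```text
b1 [0.5024 0.4564] 0.339 [0.0842 0.0567] h 0.043 0.0405
widths 0.0556 0.0553
z above 0.0005 F [ 0.9  1.  -1.2]
t 84.3667
column lid (array([ 0.61932339, -0.28760647]), np.float64(0.23913904942636965), array([0.08315976, 0.05480524]))
b2 [0.3958 0.3989] 0.211 [0.084  0.0569] h 0.0379 0.034
widths 0.055 0.0552
z above 0.0005 F [ 0.5 -0.5 -0.1]
t 98.1083
column lid (array([ 0.61950098, -0.28753604]), np.float64(0.23844001957449423), array([0.08320874, 0.05502815]))
```

```bash
python3 - <<'E'
from lib import *
if do_box('b3',(.3836,-.2342),.028,.107):
    check_top(.135,'col3')
    if do_box('b4',(.4906,-.4613),.022,.135): check_top(.157,'col4')
over(TRAY,.25,'tray4'); bot.reach([.35,.35,.3],quat(np.pi/2)); shot('top','top4'); shot('side','side4'); print(get_obs()['time_s'])
t=cv2.imread('pics/top4.png'); s=cv2.imread('pics/side4.png'); q=cv2.imread('pics/tray4.png'); c=cv2.imread('pics/col4.png')
r=lambda i:cv2.resize(i,(400,250),interpolation=cv2.INTER_AREA)
cv2.imwrite('pics/m7.png',np.vstack([np.hstack([r(t),r(s)]),np.hstack([cv2.resize(q[:250,120:520],(400,250)),r(c)])]))
E
```

```text
b3 [ 0.3835 -0.2342] 0.104 [0.0847 0.0568] h 0.0315 0.0299
widths 0.0549 0.0551
z above 0.0005 F [-0.4 -0.8 -0.5]
t 110.4917
column lid (array([ 0.61988389, -0.28748896]), np.float64(0.23690482371936117), array([0.08311964, 0.05506834]))
b4 [ 0.4907 -0.4611] 0.026 [0.0848 0.0565] h 0.0245 0.0245
widths 0.0549 0.0548
z above 0.0005 F [ 0.2 -0.1 -0.3]
t 122.5333
column lid (array([ 0.61977622, -0.2875219 ]), np.float64(0.24203232427938848), array([0.08295129, 0.05495731]))
127.9917
```

View pics/m7.png

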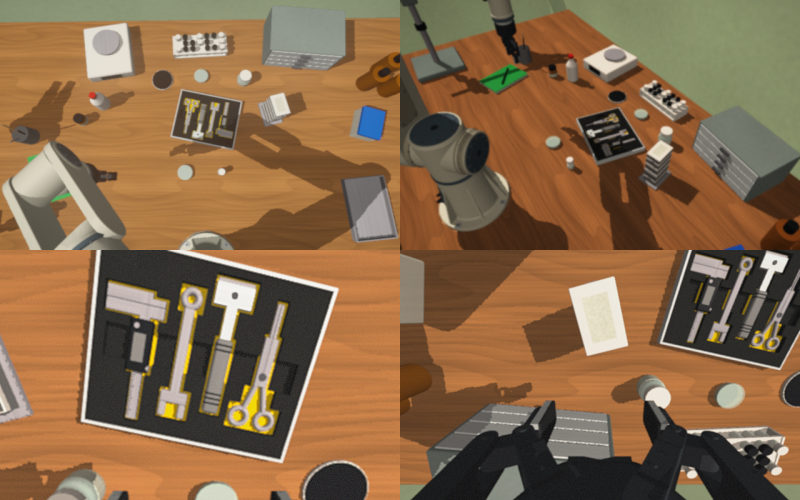

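The top and side views show the bench clear, the column square, and the bystanders where they stood. One zoom on the tray to confirm seating.

```bash
python3 -c "
from lib import *
i=cv2.imread('pics/tray4.png')[:240,190:470]; cv2.imwrite('pics/m8.png',cv2.resize(i,(700,600),interpolation=cv2.INTER_CUBIC))"
```

```text
(no output)
```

View pics/m8.png

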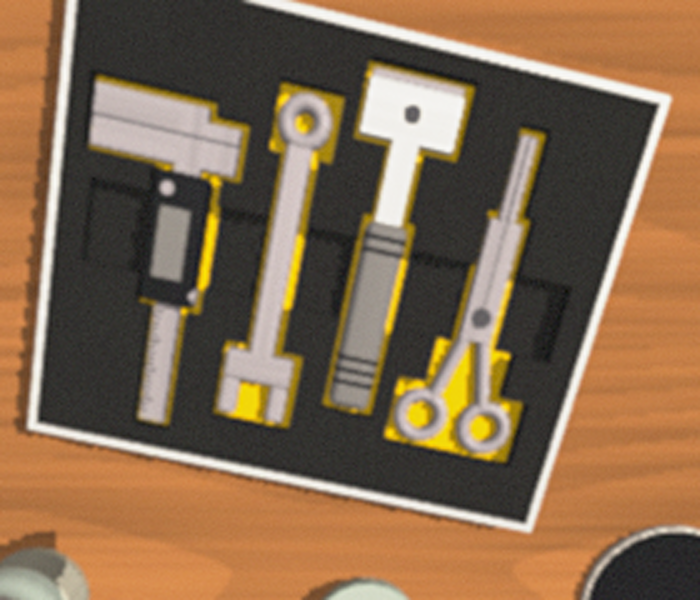

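All four tools lie inside their cut-outs with a yellow margin showing around them. Handing in.

```bash
python3 -c "
from lib import *
from workcell import hand_in
print(get_obs()['time_s'],get_obs()['gripper_width']); hand_in()"
```

```text
127.9917 0.07533264652062878
the job is handed in; nothing more can be done
```

The bench is cleared and the job is handed in at 128 s. All four tools are back in their own cut-outs and all four boxes are stacked on the foot box, in the order 40, 34, 28, 22 mm from the bottom.

**Problem on the way:** my first measurement of the caliper was wrong because its display split the dark area I was fitting. I tried to seat it the wrong way round, and it met the foam with about 35 N. I put it back on the bench, corrected the fit, and it then seated without force. One box turned up about 4 cm from my first rough estimate, probably knocked; I measured it again before gripping it.

**Last checks:**
- **Tools:** each went down to within 0.5 mm of the pocket floor with no contact force. The final picture shows all four inside their outlines.
- **Column:** the top lid is within about 0.5 mm and 0.002 rad of the foot box. After each placing, the lid measured within 1 mm.
- **Other items:** the dishes, jars, bottle and disc look unmoved in the final top view. I judged that by eye and did not measure it.

Apart from the caliper, no check failed. The only disagreement was the first measurement of the foot box lid, which came out too large (89 × 63 mm). Measured again with the camera centred, it was 83.6 × 55.6 mm.

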